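# Unload the test cup from the little kiln

## Task

The test firing is long over and the little kiln is cold: switch it off by pressing the sprung selector knob on the control box fully down and, keeping it pressed, turning it until its pointer is at the white off mark, then let it spring up. Then tip the kiln's loose lid well up by its handle (about 20 degrees) with its far edge still resting on the rim, lift it off and lay it flat, handle up, in the middle of the two firebricks. Last, lift the cup out and stand it upright in the middle of the decorating wheel, setting lid and cup down rather than dropping them, and without shifting or knocking over the other pots, jars, bottles and brushes.

Things in the scene. Friction and masses are not known exactly. Their poses are not given: they have to be found in the camera images.
- kiln: Fixed round test kiln, steel jacket 196 mm across with a brick lining, 135 mm high to its rim. Chamber open at the top, 136 mm across, floor 75 mm below the rim (60 mm above the table). Origin: centre of its underside, on the table; z up.
- lid: Loose round pale lid, about 0.2 kg: a disc 166 mm across and 12 mm thick whose underside sits on the kiln's rim, with a plug 124 mm across and 8 mm deep below it that hangs into the chamber. On top, near the edge on its -x side, a wooden handle block. Origin: centre of the plug's underside (8 mm below the disc's underside); z up through the lid, -x towards the handle.
- lid_handle (a point): Middle of the lid's handle block, an upright block 14 mm thick along the lid's x, 34 mm wide along its y and 34 mm high (from the disc's top to 17 mm above this point); 62 mm from the lid's axis.
- lid_far_edge (a point): Point on the lower edge of the lid's disc at the end farthest from the handle, 83 mm from the lid's axis: the edge on which the lid tips.
- cup: Small white open cup inside the kiln, standing on the chamber floor: 46 mm across at the rim, a little narrower below, 62 mm high, wall 4 mm, about 0.11 kg. Origin: centre of its underside; z up.
- control: Fixed grey control box beside the kiln, 120 x 130 mm and 70 mm high, with the black selector knob in the middle of its top. Origin: centre of its underside, z up, its -x side carries the off mark.
- selector_press (a joint): How far the selector knob is pressed down, m: 0 up, 0.006 fully down; a spring of 2.4 to 6 N pushes it back up.
- selector_turn (a joint): Angle of the selector knob, rad: 0 with the pointer exactly at the off mark, growing clockwise seen from above (stops at -1.6 and 1.6). The pointer's direction is the control box's -x direction turned clockwise by this angle. It stays where it is left.
- selector_grip (a point): On the knob's axis at gripping height: the knob is an upright bar 44 mm long, 12 mm thick and 28 mm high on a skirt 50 mm across; this point is 22 mm above the skirt, 6 mm below the bar's top and, with the knob up, 108 mm above the table. It moves down with the knob.
- selector_pointer (a point): The pointer end of the knob's bar, 22 mm from the axis at the same height as selector_grip; a white line on top of the bar and a white tip on the skirt lead to this end.
- off_mark (a point): The white off mark on the box's top, 44 mm from the knob's axis.
- lid_rest: Two fixed firebricks side by side, together 150 x 145 mm with a 35 mm gap between, 40 mm high: the rest for the lid. Origin: midway between the bricks, on the table; bricks run along its x.
- wheel: Fixed low metal decorating wheel: round head 120 mm across, its top 60 mm above the table. Origin: on its axis, on the table.
- brush_jar: White jar 68 mm across and 95 mm high holding brushes that splay out to about 80 mm across and reach 235 mm high. Origin: centre of its underside.
- bottle: Amber bottle 62 mm across, 210 mm high. Origin: centre of its underside.
- paint_jar: Glass jar with a lid, 60 mm across, 75 mm high. Origin: centre of its underside.
- vase: Little glazed vase, 62 mm across, 85 mm high. Origin: centre of its underside.
- bowl: White bowl 96 mm across, 45 mm high. Origin: centre of its underside.
- beaker: Earthenware beaker 68 mm across, 90 mm high. Origin: centre of its underside.
- brush: Flat brush lying on the table, 200 mm long. Origin: its middle, on the table.
Mind the look-alikes: they are no part of the job. Leave any turquoise look-alike of the lid_rest alone.

How it is judged:
By the outcome, as a careful person would: the job done as asked, in the order asked, and still so for the second after the job is handed in, with the robot touching nothing.
It also fails if it takes over 67 s, if anything falls off the work surface, if the arm or the gripper's body presses on something with over 40 N, if the wrist force passes 120 N, or if a joint passes its speed limit or range.

## Robot

A 6-joint arm with a two-finger parallel gripper is mounted at the origin on the work surface. World frame = base frame: x ahead of the robot, y to its left, z up, the work surface at z = 0. Lengths are in m, angles in rad, forces in N, time in s.
With the tool pointing down it reaches from about 0.25 to 0.775 m from the base axis. Payload 4 kg.
Tool frame: the origin (TCP) lies on the centre line of the jaws, within the pads' length; the fingertips stand 22 mm ahead of it and the grasp point (between the pads) lies 3 mm ahead of it; z points along the fingers, y is the line along which they close (so a half turn about z gives the same grasp; the last joint's range is limited). The gripper opens to 85 mm and grips with 20 to 120 N. Pads are 22 mm wide; open, the fingers measure 114 mm over their backs; the gripper's body (76 mm by 85 mm) begins 54 mm behind the grasp point. The pads swing forward as they close: fully open they stand 13 mm farther back than shut.
Start: joints at [-1.221, 0.087, 1.371, -0, 1.684, -0.103], TCP at [0.241, -0.495, 0.218] pointing down, gripper open.
Joint ranges: [-3.1, 3.1], [-0.76, 2.03], [0.27, 2.55], [-1.08, 4.22], [0.17, 2.65], [-2.57, 2.57]. Speed limits (rad/s): [2.79, 2.79, 3.14, 3.14, 3.14, 3.14].

## Interface

Orientations are given as a unit quaternion [w, x, y, z].
In Python, from plant import r gives the robot as it stands.
- The arm moves only by the shell command python3 -m creep 'ROWS'. ROWS is JSON, a list of rows, each an object of numbers: "x", "y", "z": the shift along the world's x, y, z in units of 25 mm (1.0 is 25 mm); "ax", "ay", "az": the turn, a rotation vector about the world's x, y, z in units of 5 degrees (1.0 is 5 degrees); "gripper": the opening, from 0 (shut) to 1 (fully open). A call has 1 to 8 rows; each row is the pose to reach, as a shift and turn from the pose commanded when the call began; what a row does not reach only later rows make up. A row lasts 1/10 s, in which the tool goes at most 50 mm and 8.59 degrees, less where a joint would pass 70% of its speed; a pose out of reach is approached as far as the arm can. A call with a gripper value outside its range is refused whole. The fingers move at their own pace and stop on an object; the grip force is fixed at half the most. Time passes only in rows, so rows that repeat a pose let the fingers close. It gives the time, the measured TCP pose, the force, the opening and the grip force at its end, in the units of the state.
- r.read_state(): the state, without advancing time (a new reading comes with each control period).
- r.grab_frame(name): name is "scene" or "top" or "wrist"; returns the picture (384x512x3 uint8, red, green, blue); there is no depth.
- r.get_calibration(name): a dict with "vertical_fov" (degrees; the focal length in pixels is half the picture's height over the tangent of half this angle, whatever the lens; pixels are square), "cx", "cy" (the principal point, pixels), "pose" (4x4, takes a point from camera to world coordinates). Camera axes: x right, y down, z forward; pixel columns grow to the right and rows downward; lengths in m; the calibration is good to about 2 mm. A picture is of the moment at which its call begins: read the wrist's pose just before it. get_calibration takes no time and is no camera call; for the wrist camera it gives the pose at the moment of the call.
- r.hand_in(): hands the job in; it is judged then, once.
Trained networks look in the newest picture that a camera, given by its name, has taken for a name from the list of things; names that differ only in an ending like _2 or _b are one class to them, and where a whole thing is asked for, a point or a joint stands for the part that bears it (a point fixed in the world has none). Each returns a list of dicts, best first, with "score" (0 to 1); they miss things now and then, are a little off and sometimes report something else, mostly with a low value. They report only what shows in the picture. A call takes as long as a camera call. They do not tell look-alikes from the thing itself.
- r.regions_of(thing, camera): "region" (384x512 bool, what is visible of it).
- r.tip_of(thing, camera): "at" ([x, y, z] in m, in world coordinates, good to about 4 mm: a listed point, or the origin of a listed thing).
The state is a dict: "clock": time; "joint_positions": joint angles; "joint_velocities": joint speeds; "effort": joint torques, N m; "eef_pos": TCP position; "ee_rot": TCP orientation; "contact_force": force on the tool from outside, world axes, zero at the start; "torque": the same for the moment, N m; "width": opening from 0.0 (shut) to 1.0 (fully open); "gripper_force": force on a finger pad.
Only numpy, scipy, OpenCV 4.12 (cv2) and the standard library are available. Lean on these libraries where they do the work, as an engineer would, in place of code of your own. Each camera call takes 0.05 s, during which the arm holds its last target. There are 200 camera calls.

## Working session

There is one attempt and no reset: what is moved stays moved. The work goes in short steps, Python scripts to look and compute and a shell command to move; the robot and the scene stay as the last step left them, time stands still between calls to the robot, and variables do not carry over. Pictures are saved under pics/ and viewed, at most 11 in all, crops included, and the job is handed in when it is done.

```bash
mkdir -p pics; ls; cat > h.py <<'E'
from plant import r
import numpy as np, cv2
def save(cam,name,crop=None,s=1):
    f=r.grab_frame(cam)[:,:,::-1]
    if crop: a,b,c,d=crop; f=f[b:d,a:c]
    cv2.imwrite('pics/'+name,cv2.resize(f,None,fx=s,fy=s,interpolation=cv2.INTER_CUBIC)); return f
def proj(p,cam):
    c=r.get_calibration(cam); q=np.linalg.inv(c['pose'])@np.r_[p,1]; f=192/np.tan(np.radians(c['vertical_fov']/2))
    return np.round([c['cx']+f*q[0]/q[2],c['cy']+f*q[1]/q[2]],0)
def ray(u,v,z,cam):
    c=r.get_calibration(cam); f=192/np.tan(np.radians(c['vertical_fov']/2)); P=np.array(c['pose'])
    d=P[:3,:3]@np.array([(u-c['cx'])/f,(v-c['cy'])/f,1]); o=P[:3,3]; return o+d*(z-o[2])/d[2]
E
python3 - <<'E'
from h import *
a=save('scene','a.png'); b=save('top','b.png')
cv2.imwrite('pics/ab.png',cv2.resize(np.vstack([a,b]),None,fx=.78,fy=.78,interpolation=cv2.INTER_AREA))
print({k:np.round(v,3).tolist() for k,v in r.get_calibration('top').items()})
for cam in ('top','scene'):
  for t in 'kiln lid lid_handle lid_far_edge cup control selector_grip selector_pointer off_mark lid_rest wheel brush_jar bottle paint_jar vase bowl beaker brush'.split():
    print(cam,t,[(np.round(d['at'],3).tolist(),round(d['score'],2),proj(d['at'],cam).tolist()) for d in r.tip_of(t,cam)[:3]])
print(r.read_state())
E
```

```text
pics
{'vertical_fov': 51.642, 'cx': 254.382, 'cy': 190.632, 'pose': [[-0.001, -0.993, 0.117, 0.335], [-1.0, 0.003, 0.017, -0.012], [-0.017, -0.117, -0.993, 1.555], [0.0, 0.0, 0.0, 1.0]]}
top kiln [([0.592, 0.036, 0.001], 0.69, [249.0, 172.0])]
top lid [([0.602, 0.031, 0.13], 0.59, [249.0, 164.0])]
top lid_handle [([0.536, 0.047, 0.164], 0.58, [245.0, 180.0])]
top lid_far_edge [([0.677, 0.018, 0.138], 0.78, [253.0, 143.0])]
top cup []
top control [([0.757, -0.21, 0.002], 0.71, [310.0, 131.0]), ([0.519, 0.326, 0.001], 0.58, [176.0, 191.0])]
top selector_grip [([0.52, 0.327, 0.108], 0.68, [169.0, 187.0]), ([0.76, -0.21, 0.0], 0.38, [310.0, 131.0])]
top selector_pointer [([0.505, 0.336, 0.105], 0.45, [167.0, 191.0])]
top off_mark [([0.479, 0.315, 0.069], 0.8, [175.0, 199.0]), ([0.677, 0.018, 0.138], 0.54, [253.0, 143.0]), ([0.533, 0.048, 0.162], 0.25, [244.0, 181.0])]
top lid_rest [([0.225, -0.34, 0.003], 0.85, [347.0, 266.0]), ([0.5, -0.29, 0.0], 0.6, [332.0, 195.0])]
top wheel [([0.429, 0.042, -0.002], 0.56, [247.0, 213.0])]
top brush_jar [([0.762, 0.168, -0.001], 0.7, [216.0, 131.0]),
[... 2056 characters left out ...]
k': 1.9, 'joint_positions': array([-1.22112698e+00,  8.72211705e-02,  1.37068840e+00, -7.50085475e-06,
        1.68359151e+00, -1.03074682e-01]), 'joint_velocities': array([ 0.00153103,  0.00028001, -0.00172198,  0.00089775, -0.00014179,
       -0.00087548]), 'effort': array([-6.96836341e-04, -3.51714385e+01, -3.13451529e+01, -2.28204817e-04,
        6.09817289e-04,  1.03206250e-05]), 'eef_pos': array([ 0.24060405, -0.4946089 ,  0.21773519]), 'ee_rot': array([4.58959285e-05, 9.74487178e-01, 2.24443173e-01, 1.93261466e-06]), 'contact_force': array([-0.42288567, -0.26362332,  1.68104375]), 'torque': array([ 0.01478114,  0.00537383, -0.02776831]), 'gripper_force': 0.0, 'width': 0.9968979684243}
```

View pics/b.png

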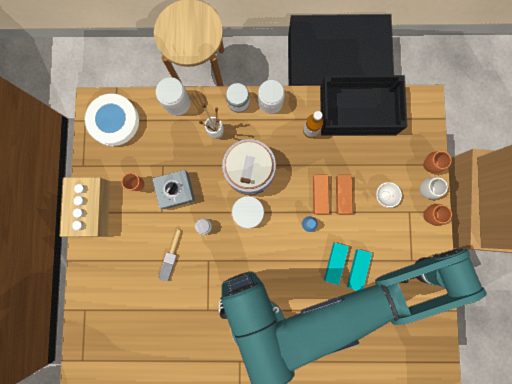

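View pics/a.png

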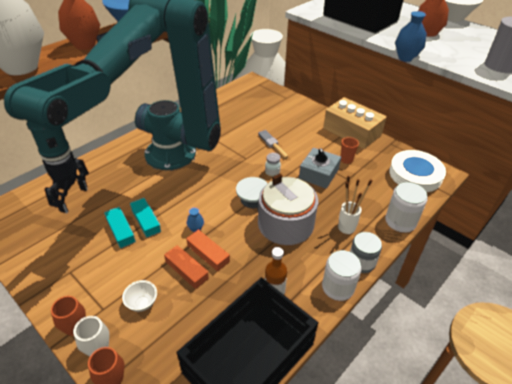

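The scene shows one grey control box with a knob (top 173,188), the kiln with its lid and handle at (245,178), and the red bricks at (332,195). The turquoise bricks at (347,266) are the decoy. The wheel head is at (248,212), and the plate at (110,118) is wider and has a blue centre. I choose the box, the red bricks and the pale disc at (248,212). I'll check the knob up close with the wrist camera.

```bash
python3 -m creep '[{"z":1.7},{"z":3.3,"az":1},{"x":11.1,"y":32.8,"z":3.3,"az":23.4},{"x":11.1,"y":32.8,"z":3.3,"az":23.4},{"x":11.1,"y":32.8,"z":3.3,"az":23.4},{"x":11.1,"y":32.8,"z":3.3,"az":23.4},{"x":11.1,"y":32.8,"z":3.3,"az":23.4},{"x":11.1,"y":32.8,"z":3.3,"az":23.4}]'
```

```text
schema error: expected keys x, y, z, ax, ay, az, gripper
```

```bash
python3 -m creep '[{"x":0,"y":0,"z":1.7,"ax":0,"ay":0,"az":0,"gripper":1},{"x":0,"y":0,"z":3.3,"ax":0,"ay":0,"az":1,"gripper":1},{"x":11.1,"y":32.8,"z":3.3,"ax":0,"ay":0,"az":23.4,"gripper":1},{"x":11.1,"y":32.8,"z":3.3,"ax":0,"ay":0,"az":23.4,"gripper":1},{"x":11.1,"y":32.8,"z":3.3,"ax":0,"ay":0,"az":23.4,"gripper":1},{"x":11.1,"y":32.8,"z":3.3,"ax":0,"ay":0,"az":23.4,"gripper":1},{"x":11.1,"y":32.8,"z":3.3,"ax":0,"ay":0,"az":23.4,"gripper":1},{"x":11.1,"y":32.8,"z":3.3,"ax":0,"ay":0,"az":23.4,"gripper":1}]'
```

```text
clock: 2.7
eef_pos: [0.3369, -0.2085, 0.3005]
ee_rot: [0.001, 0.75, 0.661, 0.0]
contact_force: [0.9, -0.4, -0.1]
width: 1.002
gripper_force: 0.0
```

```bash
python3 -m creep '[{"x":7.25,"y":21.4,"z":0,"ax":0,"ay":0,"az":12,"gripper":1},{"x":7.25,"y":21.4,"z":0,"ax":0,"ay":0,"az":12,"gripper":1},{"x":7.25,"y":21.4,"z":0,"ax":0,"ay":0,"az":12,"gripper":1},{"x":7.25,"y":21.4,"z":0,"ax":0,"ay":0,"az":12,"gripper":1},{"x":7.25,"y":21.4,"z":0,"ax":0,"ay":0,"az":12,"gripper":1},{"x":7.25,"y":21.4,"z":0,"ax":0,"ay":0,"az":12,"gripper":1},{"x":7.25,"y":21.4,"z":0,"ax":0,"ay":0,"az":12,"gripper":1},{"x":7.25,"y":21.4,"z":0,"ax":0,"ay":0,"az":12,"gripper":1}]'
python3 -m creep '[{"x":2,"y":5.4,"z":0,"ax":0,"ay":0,"az":0,"gripper":1},{"x":2,"y":5.4,"z":0,"ax":0,"ay":0,"az":0,"gripper":1},{"x":2,"y":5.4,"z":0,"ax":0,"ay":0,"az":0,"gripper":1},{"x":2,"y":5.4,"z":0,"ax":0,"ay":0,"az":0,"gripper":1}]'
python3 - <<'E'
from h import *
save('wrist','w1.png',None,1.2)
for t in 'control selector_grip selector_pointer off_mark'.split():
    print(t,[(np.round(d['at'],4).tolist(),round(d['score'],2),proj(d['at'],'wrist').tolist()) for d in r.tip_of(t,'wrist')[:3]])
E
```

```text
clock: 3.5
eef_pos: [0.4653, 0.1707, 0.3005]
ee_rot: [0.001, 0.32, 0.947, 0.0]
contact_force: [0.9, -0.7, -0.1]
width: 1.002
gripper_force: 0.0
clock: 3.9
eef_pos: [0.5156, 0.308, 0.2968]
ee_rot: [-0.002, 0.319, 0.948, -0.001]
contact_force: [0.8, -0.9, 0.2]
width: 1.005
gripper_force: 0.0
control [([0.5174, 0.3258, 0.0001], 0.71, [274.0, 141.0])]
selector_grip [([0.5162, 0.3239, 0.1059], 0.63, [276.0, 156.0])]
selector_pointer [([0.5031, 0.3394, 0.1113], 0.59, [281.0, 137.0])]
off_mark [([0.4743, 0.3162, 0.0687], 0.94, [246.0, 123.0])]
```

View pics/w1.png

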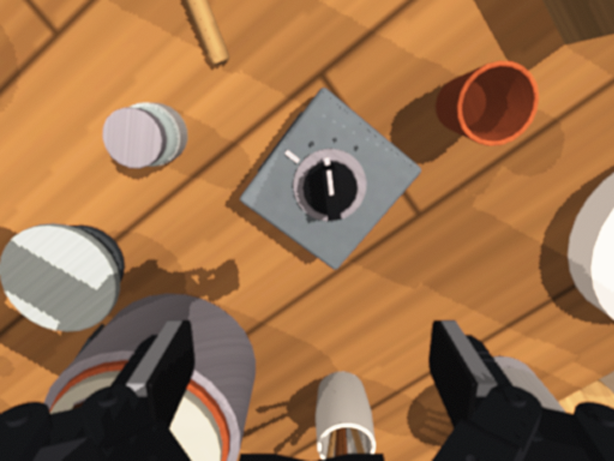

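The picture shows the knob's white line from (331,192) up to a tip at (328,160), with the off mark at (292,156) to its left. The beaker is at (495,100). This is the one control box, so the choice holds. Next I'll measure both directions accurately.

```bash
python3 - <<'E'
from h import *
f=r.grab_frame('wrist').astype(int)
m=(f.min(2)>215)&(f.max(2)-f.min(2)<25); m=m[110:200,200:340].astype(np.uint8)
n,l,s,c=cv2.connectedComponentsWithStats(m)
for i in range(1,n):
    if s[i,4]<6: continue
    ys,xs=np.where(l==i); ys=ys+110;xs=xs+200
    p=np.c_[xs,ys].astype(float); z=.07 if xs.mean()<260 else .114
    W=np.array([ray(u,v,z,'wrist')[:2] for u,v in p]); d=W-W.mean(0); u,S,V=np.linalg.svd(d,full_matrices=False)
    print(s[i],W.mean(0).round(4),np.degrees(np.arctan2(V[0,1],V[0,0])).round(1),np.ptp(d@V[0]).round(4))
print(r.read_state()['eef_pos'])
# black bar 
g=r.regions_of('selector_grip','wrist')
for d in g[:2]:
    ys,xs=np.where(d['region']);print(d['score'],len(xs),xs.mean(),ys.mean(),ray(xs.mean(),ys.mean(),.1,'wrist').round(4))
b=(f.max(2)<45);b[:100]=0;b[200:]=0;b[:,:230]=0;b[:,330:]=0
ys,xs=np.where(b);print(len(xs),xs.min(),xs.max(),ys.min(),ys.max(),ray(xs.mean(),ys.mean(),.1,'wrist').round(4))
im=f[110:200,225:325,::-1].astype(np.uint8); cv2.imwrite('pics/k.png',cv2.resize(im,None,fx=6,fy=6,interpolation=cv2.INTER_CUBIC))
E
```

```text
[42 12 10  9 29] [0.4773 0.3147] 14.4 0.0125
[75 18  3  4 11] [0.4945 0.3397] -51.6 0.0033
[77 29  4 18 32] [0.5108 0.3311] -29.4 0.0174
[0.51506507 0.30221009 0.30133644]
0.74 1677 279.00596302921883 152.84197972570067 [0.5178 0.3273 0.1   ]
1353 257 299 131 177 [0.5177 0.3261 0.1   ]
```

View pics/k.png

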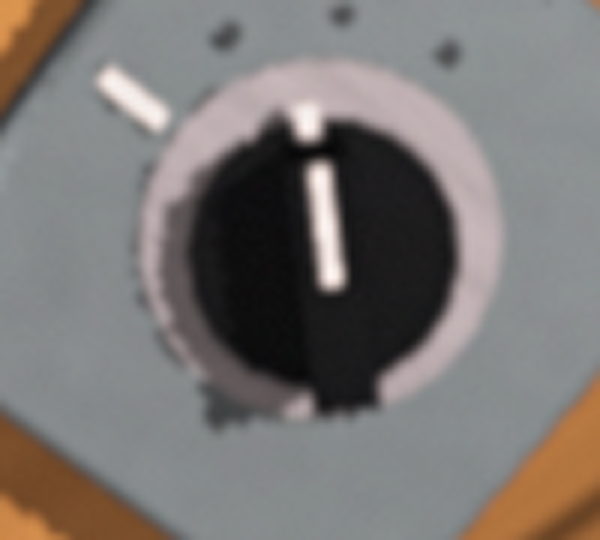

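```bash
python3 -m creep '[{"x":0.16,"y":0.96,"z":0,"ax":0,"ay":0,"az":1.56,"gripper":1},{"x":0.16,"y":0.96,"z":-2,"ax":0,"ay":0,"az":1.56,"gripper":1},{"x":0.16,"y":0.96,"z":-4,"ax":0,"ay":0,"az":1.56,"gripper":1},{"x":0.16,"y":0.96,"z":-6,"ax":0,"ay":0,"az":1.56,"gripper":1},{"x":0.16,"y":0.96,"z":-6,"ax":0,"ay":0,"az":1.56,"gripper":1},{"x":0.16,"y":0.96,"z":-6,"ax":0,"ay":0,"az":1.56,"gripper":1}]'
```

```text
clock: 4.85
eef_pos: [0.5189, 0.3266, 0.1506]
ee_rot: [-0.0, 0.257, 0.966, -0.0]
contact_force: [0.7, 0.7, 2.3]
width: 1.0
gripper_force: 0.0
```

```bash
python3 -m creep '[{"x":0,"y":0,"z":-1,"ax":0,"ay":0,"az":0,"gripper":1},{"x":0,"y":0,"z":-1.5,"ax":0,"ay":0,"az":0,"gripper":0.5},{"x":0,"y":0,"z":-1.5,"ax":0,"ay":0,"az":0,"gripper":0.3},{"x":0,"y":0,"z":-1.5,"ax":0,"ay":0,"az":0,"gripper":0},{"x":0,"y":0,"z":-1.5,"ax":0,"ay":0,"az":0,"gripper":0},{"x":0,"y":0,"z":-1.5,"ax":0,"ay":0,"az":0,"gripper":0},{"x":0,"y":0,"z":-1.5,"ax":0,"ay":0,"az":0,"gripper":0},{"x":0,"y":0,"z":-1.5,"ax":0,"ay":0,"az":0,"gripper":0}]'
```

```text
clock: 5.65
eef_pos: [0.5192, 0.3275, 0.1131]
ee_rot: [0.0, 0.256, 0.967, 0.0]
contact_force: [0.4, 0.7, 0.2]
width: 0.003
gripper_force: 0.0
```

```bash
python3 - <<'E'
from h import *
a=save('scene','s2.png',(270,90,370,200),4); b=save('wrist','w2.png')
a=cv2.resize(a,(400,440)); b=cv2.resize(b,None,fx=.78,fy=.78)
o=np.zeros((440,400+b.shape[1],3),np.uint8); o[:,:400]=a; o[:b.shape[0],400:]=b
cv2.imwrite('pics/c2.png',o); print(r.read_state())
E
```

```text
{'clock': 5.75, 'joint_positions': array([ 4.70394828e-01,  2.68877176e-01,  1.36963470e+00,  4.76753880e-05,
        1.50301181e+00, -5.82317194e-01]), 'joint_velocities': array([-0.00062408, -0.00080154,  0.00282506,  0.00045471, -0.00056039,
       -0.00028832]), 'effort': array([ 9.44785097e-05, -4.20972633e+01, -3.04227626e+01, -4.72362433e-05,
       -9.09114260e-04, -3.65722983e-06]), 'eef_pos': array([0.51910367, 0.32745929, 0.11277975]), 'ee_rot': array([9.85767906e-06, 2.56156340e-01, 9.66635365e-01, 4.07117793e-05]), 'contact_force': array([ 0.20015404, -0.03853867,  0.18319614]), 'torque': array([ 0.07443384, -0.00976006, -0.03227313]), 'gripper_force': 0.0, 'width': 0.002860010313034483}
```

View pics/c2.png

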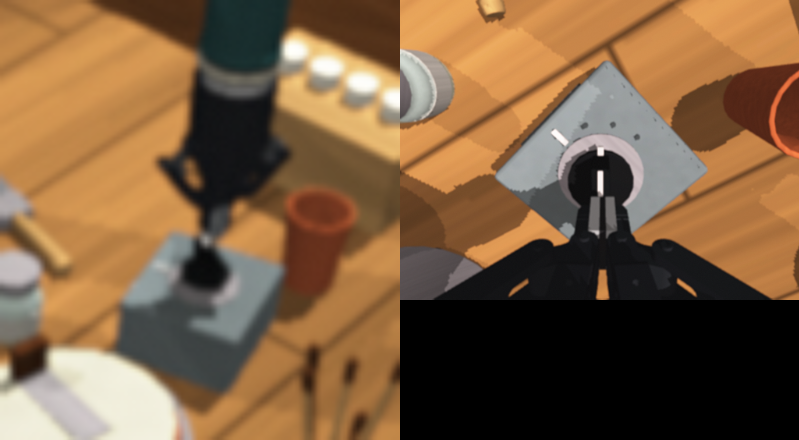

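```bash
python3 - <<'E'
from h import *
p=r.read_state()['eef_pos']
for dz in (.0,-.003,-.022): print(dz,proj(p+[0,0,dz],'wrist'),proj(p+[0,0,dz],'scene'))
print('grip',proj([.519,.3265,.108],'wrist'),proj([.519,.3265,.108],'scene'),proj([.519,.3265,.086],'scene'))
for cam in('wrist','scene'):
  r.grab_frame(cam)
  for t in ('selector_grip','selector_pointer','off_mark','control'):
    print(cam,t,[(np.round(d['at'],4).tolist(),round(d['score'],2),proj(d['at'],cam).tolist()) for d in r.tip_of(t,cam)[:3]])
print(np.round(r.get_calibration('wrist')['pose'],3))
E
```

```text
0.0 [258. 254.] [322. 151.]
-0.003 [258. 251.] [322. 152.]
-0.022 [258. 236.] [322. 156.]
grip [257. 250.] [322. 152.] [321. 157.]
wrist selector_grip [([0.5158, 0.3236, 0.1082], 0.71, [249.0, 248.0])]
wrist selector_pointer [([0.5023, 0.3347, 0.1072], 0.61, [254.0, 217.0])]
wrist off_mark [([0.4726, 0.3135, 0.0694], 0.84, [199.0, 169.0])]
wrist control [([0.517, 0.3233, -0.0043], 0.94, [253.0, 188.0])]
scene selector_grip [([0.5151, 0.3264, 0.1089], 0.45, [321.0, 152.0])]
scene selector_pointer [([0.4989, 0.3362, 0.1109], 0.44, [319.0, 148.0])]
scene off_mark [([0.7546, -0.2061, -0.0008], 0.62, [274.0, 294.0])]
scene control [([0.5154, 0.3249, -0.0011], 0.94, [318.0, 174.0]), ([0.4963, 0.3355, 0.1118], 0.26, [319.0, 148.0])]
[[ 0.495  0.824  0.277  0.449]
 [ 0.869 -0.469 -0.158  0.368]
 [-0.     0.319 -0.948  0.269]
 [ 0.     0.     0.     1.   ]]
```

```bash
python3 - <<'E'
from h import *
a=save('wrist','z1.png',(190,180,330,330),4)
E
```

```text
(no output)
```

View pics/z1.png

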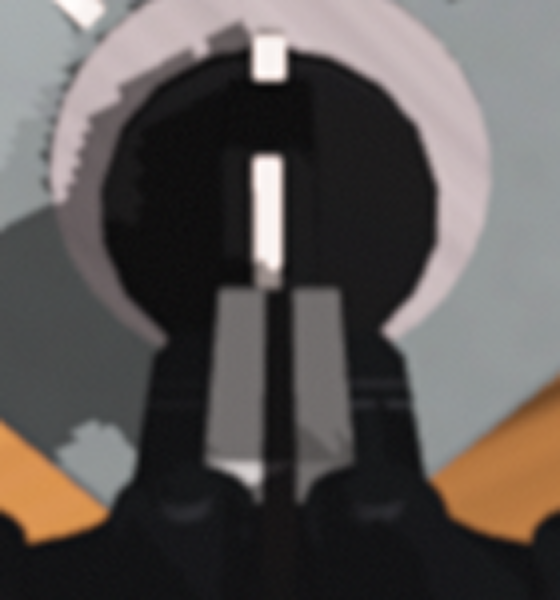

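```bash
python3 - <<'E'
from h import *
p=r.read_state()['eef_pos']; print(p)
d=np.array([-.867,.498,0]);y=np.array([.498,.867,0])
for o in (0,.011):
  for dz in (.02,.01,.0,-.01,-.022): print(o,dz,proj(p+d*o+[0,0,dz],'wrist'), proj(p+d*o+y*.006+[0,0,dz],'wrist'))
for z in (.114,.108): print('bar',[proj(np.array([.519,.3265,z])+d*.022+y*s,'wrist') for s in(-.006,.006)])
E
```

```text
[0.51914406 0.32743786 0.11275145]
0 0.02 [258. 275.] [271. 275.]
0 0.01 [258. 264.] [271. 264.]
0 0.0 [258. 254.] [270. 254.]
0 -0.01 [258. 245.] [270. 245.]
0 -0.022 [258. 236.] [269. 236.]
0.011 0.02 [258. 253.] [272. 253.]
0.011 0.01 [258. 243.] [271. 243.]
0.011 0.0 [258. 234.] [270. 234.]
0.011 -0.01 [258. 226.] [270. 226.]
0.011 -0.022 [258. 218.] [269. 218.]
bar [array([244., 215.]), array([269., 215.])]
bar [array([245., 211.]), array([269., 211.])]
```

```bash
for i in 1 2 3; do python3 -m creep '[{"x":0,"y":0,"z":-0.12,"ax":0,"ay":0,"az":0,"gripper":0},{"x":0,"y":0,"z":-0.12,"ax":0,"ay":0,"az":0,"gripper":0}]' | egrep 'eef|contact|width'; done
```

```text
eef_pos: [0.5188, 0.3273, 0.1091]
contact_force: [0.3, 0.6, -0.0]
width: -0.003
eef_pos: [0.5188, 0.3273, 0.1061]
contact_force: [0.1, -0.5, 0.2]
width: -0.004
eef_pos: [0.5189, 0.3273, 0.1032]
contact_force: [-0.6, 0.5, 0.2]
width: 0.002
```

```bash
for i in 1 2 3 4; do python3 -m creep '[{"x":0,"y":0,"z":-0.12,"ax":0,"ay":0,"az":0,"gripper":0},{"x":0,"y":0,"z":-0.12,"ax":0,"ay":0,"az":0,"gripper":0}]' | egrep 'eef|contact|width'; done
```

```text
eef_pos: [0.5193, 0.3275, 0.1006]
contact_force: [0.3, -0.3, 0.1]
width: -0.0
eef_pos: [0.5194, 0.3276, 0.0981]
contact_force: [-0.5, -0.7, 2.8]
width: -0.001
eef_pos: [0.5195, 0.3276, 0.0952]
contact_force: [-0.9, -0.1, 5.6]
width: 0.003
eef_pos: [0.5196, 0.3277, 0.0944]
contact_force: [-2.1, -1.5, 10.4]
width: 0.001
```

The fingertips really stand about 14 mm above the reported TCP, not 22 mm ahead of it. Contact with the bar top came at a TCP height of about 0.0995. I'll use that measured offset, open the fingers and go deeper.

```bash
python3 -m creep '[{"x":0,"y":0,"z":1.2,"ax":0,"ay":0,"az":0,"gripper":0},{"x":0,"y":0,"z":1.2,"ax":0,"ay":0,"az":0,"gripper":0.6},{"x":0,"y":0,"z":1.2,"ax":0,"ay":0,"az":0,"gripper":0.6},{"x":0,"y":0,"z":1.2,"ax":0,"ay":0,"az":0,"gripper":0.6},{"x":0,"y":0,"z":1.2,"ax":0,"ay":0,"az":0,"gripper":0.6}]'
python3 -m creep '[{"x":0,"y":0,"z":-0.9,"ax":0,"ay":0,"az":0,"gripper":0.6},{"x":0,"y":0,"z":-1.8,"ax":0,"ay":0,"az":0,"gripper":0.6},{"x":0,"y":0,"z":-1.8,"ax":0,"ay":0,"az":0,"gripper":0.6},{"x":0,"y":0,"z":-1.8,"ax":0,"ay":0,"az":0,"gripper":0.3},{"x":0,"y":0,"z":-1.8,"ax":0,"ay":0,"az":0,"gripper":0},{"x":0,"y":0,"z":-1.8,"ax":0,"ay":0,"az":0,"gripper":0},{"x":0,"y":0,"z":-1.8,"ax":0,"ay":0,"az":0,"gripper":0},{"x":0,"y":0,"z":-1.8,"ax":0,"ay":0,"az":0,"gripper":0}]'
```

```text
clock: 8.2
eef_pos: [0.5183, 0.327, 0.1198]
ee_rot: [-0.001, 0.256, 0.967, -0.001]
contact_force: [0.4, 0.9, -0.6]
width: 0.598
gripper_force: 0.0
clock: 9.0
eef_pos: [0.5191, 0.3263, 0.078]
ee_rot: [0.0, 0.256, 0.967, -0.001]
contact_force: [-2.8, -3.8, 2.2]
width: 0.127
gripper_force: 60.8
```

```bash
python3 -m creep '[{"x":0,"y":0,"z":-0.2,"ax":0,"ay":0,"az":0,"gripper":0},{"x":0,"y":0,"z":-0.36,"ax":0,"ay":0,"az":0,"gripper":0},{"x":0,"y":0,"z":-0.36,"ax":0,"ay":0,"az":0,"gripper":0}]'
python3 -m creep '[{"x":0,"y":0,"z":0,"ax":0,"ay":0,"az":1.5,"gripper":0},{"x":0,"y":0,"z":0,"ax":0,"ay":0,"az":3,"gripper":0},{"x":0,"y":0,"z":0,"ax":0,"ay":0,"az":4.5,"gripper":0},{"x":0,"y":0,"z":0,"ax":0,"ay":0,"az":6,"gripper":0},{"x":0,"y":0,"z":0,"ax":0,"ay":0,"az":7.5,"gripper":0},{"x":0,"y":0,"z":0,"ax":0,"ay":0,"az":9,"gripper":0},{"x":0,"y":0,"z":0,"ax":0,"ay":0,"az":9,"gripper":0}]'
python3 - <<'E'
from h import *
f=save('wrist','w3.png').astype(int)
m=((f.min(2)>200)&(f.max(2)-f.min(2)<30)).astype(np.uint8); m[:80]=0
n,l,s,c=cv2.connectedComponentsWithStats(m)
for i in range(1,n):
    if 15<s[i,4]<600: 
        ys,xs=np.where(l==i); W=np.array([ray(u,v,.07,'wrist')[:2] for u,v in zip(xs,ys)]); d=W-W.mean(0);V=np.linalg.svd(d,full_matrices=False)[2]
        print(s[i],W.mean(0).round(4),np.degrees(np.arctan(V[0,1]/V[0,0])).round(1))
e=r.read_state();print(e['eef_pos'],e['ee_rot'],np.degrees(2*np.arctan2(e['ee_rot'][2],e['ee_rot'][1])))
for t in ('off_mark','control'): print(t,[(np.round(d['at'],4).tolist(),round(d['score'],2),proj(d['at'],'wrist').tolist()) for d in r.tip_of(t,'wrist')[:3]])
E
```

```text
clock: 9.3
eef_pos: [0.5192, 0.3264, 0.0724]
ee_rot: [0.001, 0.256, 0.967, -0.001]
contact_force: [-7.1, -7.8, 12.7]
width: 0.126
gripper_force: 62.7
clock: 10.0
eef_pos: [0.519, 0.3264, 0.0724]
ee_rot: [0.0, -0.134, 0.991, -0.001]
contact_force: [-7.2, -6.8, 14.0]
width: 0.127
gripper_force: 62.6
[255 155  11  31 319] [0.4777 0.3153] 13.6
[226 192  56  11 296] [0.4909 0.3164] -72.8
[289 200  19  33 333] [0.4943 0.3393] 36.7
[255 209   8   5  33] [0.4978 0.32  ] -82.8
[313 221   8  34 135] [0.5032 0.3517] 15.8
[321 237   4  24  63] [0.509  0.3572] 18.3
[256 251   6   9  29] [0.5204 0.3268] 34.6
[0.51907329 0.32639826 0.07240888] [ 4.80945152e-04 -1.33325313e-01  9.91071969e-01 -6.94696872e-04] 195.3235895020736
off_mark [([0.4723, 0.3119, 0.0682], 0.87, [256.0, 156.0])]
control [([0.5186, 0.3262, -0.0033], 0.97, [259.0, 203.0]), ([0.4713, 0.3164, 0.0695], 0.49, [266.0, 158.0])]
```

View pics/w3.png

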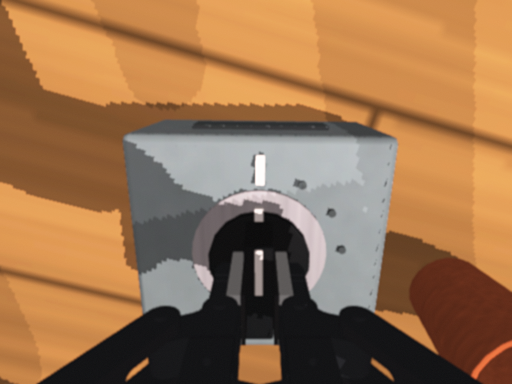

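The pointer line (259,270) and skirt tip (258,215) line up with the off mark (260,170), so the knob is at off. Next I let it spring up, release it and go over the kiln.

```bash
python3 -m creep '[{"x":0,"y":0,"z":0.22,"ax":0,"ay":0,"az":0,"gripper":0},{"x":0,"y":0,"z":0.44,"ax":0,"ay":0,"az":0,"gripper":0},{"x":0,"y":0,"z":0.44,"ax":0,"ay":0,"az":0,"gripper":0},{"x":0,"y":0,"z":0.44,"ax":0,"ay":0,"az":0,"gripper":0.5},{"x":0,"y":0,"z":0.44,"ax":0,"ay":0,"az":0,"gripper":0.5},{"x":0,"y":0,"z":0.44,"ax":0,"ay":0,"az":0,"gripper":0.5},{"x":0,"y":0,"z":1,"ax":0,"ay":0,"az":0,"gripper":0.5},{"x":0,"y":0,"z":3,"ax":0,"ay":0,"az":0,"gripper":0.5}]'
python3 -m creep '[{"x":0,"y":0,"z":2,"ax":0,"ay":0,"az":0,"gripper":0.5},{"x":0,"y":0,"z":4,"ax":0,"ay":0,"az":0,"gripper":0.5},{"x":0,"y":0,"z":6,"ax":0,"ay":0,"az":0,"gripper":0.5},{"x":0,"y":-2,"z":6,"ax":0,"ay":0,"az":-1.7,"gripper":0.5},{"x":0,"y":-4,"z":6,"ax":0,"ay":0,"az":-3.4,"gripper":0.5},{"x":0,"y":-6,"z":6,"ax":0,"ay":0,"az":-5.1,"gripper":0.5},{"x":0,"y":-8,"z":6,"ax":0,"ay":0,"az":-6.8,"gripper":0.5},{"x":0,"y":-8,"z":6,"ax":0,"ay":0,"az":-8.5,"gripper":0.5}]'
python3 -m creep '[{"x":0,"y":0,"z":0,"ax":0,"ay":0,"az":-15.5,"gripper":0.5},{"x":0,"y":0,"z":0,"ax":0,"ay":0,"az":-15.5,"gripper":0.5},{"x":0,"y":0,"z":0,"ax":0,"ay":0,"az":-15.5,"gripper":0.5},{"x":0,"y":0,"z":0,"ax":0,"ay":0,"az":-15.5,"gripper":0.5},{"x":0,"y":0,"z":0,"ax":0,"ay":0,"az":-15.5,"gripper":0.5},{"x":0,"y":0,"z":0,"ax":0,"ay":0,"az":-15.5,"gripper":0.5},{"x":0,"y":0,"z":0,"ax":0,"ay":0,"az":-15.5,"gripper":0.5},{"x":0,"y":-2,"z":0,"ax":0,"ay":0,"az":-15.5,"gripper":0.5}]'
python3 -m creep '[{"x":-4,"y":-2,"z":1,"ax":0,"ay":0,"az":-2,"gripper":0.5},{"x":-4,"y":-2,"z":1,"ax":0,"ay":0,"az":-2,"gripper":0.5},{"x":-4,"y":-2,"z":1,"ax":0,"ay":0,"az":-2,"gripper":0.5},{"x":-4,"y":-2,"z":1,"ax":0,"ay":0,"az":-2,"gripper":0.5}]'
python3 - <<'E'
from h import *
from scipy.spatial.transform import Rotation as Ro
e=r.read_state();P=np.array(r.get_calibration('wrist')['pose']);q=e['ee_rot'];R=Ro.from_quat([q[1],q[2],q[3],q[0]]).as_matrix()
print('cam in tcp',R.T@(P[:3,3]-e['eef_pos']),e['eef_pos'])
f=save('wrist','w4.png')
for cam in('wrist','top'):
  if cam=='top': r.grab_frame('top')
  for t in 'kiln lid lid_handle lid_far_edge cup selector_pointer off_mark selector_grip'.split():
    print(cam,t,[(np.round(d['at'],4).tolist(),round(d['score'],2),proj(d['at'],cam).tolist()) for d in r.tip_of(t,cam)[:2]])
E
```

```text
clock: 10.95
eef_pos: [0.5157, 0.3259, 0.1373]
ee_rot: [-0.006, -0.133, 0.991, -0.002]
contact_force: [0.7, 0.4, -0.9]
width: 0.497
gripper_force: 0.0
clock: 11.75
eef_pos: [0.5195, 0.122, 0.295]
ee_rot: [0.002, 0.242, 0.97, -0.001]
contact_force: [-0.3, 0.3, 0.5]
width: 0.498
gripper_force: 0.0
clock: 12.55
eef_pos: [0.5193, 0.0815, 0.2941]
ee_rot: [-0.0, 0.742, 0.671, 0.002]
contact_force: [0.4, -2.1, 0.6]
width: 0.497
gripper_force: 0.0
clock: 12.95
eef_pos: [0.4186, 0.027, 0.3208]
ee_rot: [0.002, 0.799, 0.602, 0.003]
contact_force: [0.7, 0.2, 0.1]
width: 0.499
gripper_force: 0.0
cam in tcp [ 0.08261142  0.00073092 -0.15662997] [0.41860765 0.02700066 0.32078292]
wrist kiln []
wrist lid [([0.5965, 0.0342, 0.1294], 0.72, [431.0, 115.0])]
wrist lid_handle [([0.5382, 0.0485, 0.1615], 0.88, [381.0, 120.0])]
wrist lid_far_edge []
wrist cup [([0.4321, 0.0413, -0.0043], 0.19, [265.0, 135.0])]
wrist selector_pointer []
wrist off_mark []
wrist selector_grip []
top kiln []
top lid [([0.5969, 0.0331, 0.1291], 0.91, [249.0, 165.0])]
top lid_handle [([0.5344, 0.0479, 0.1628], 0.84, [244.0, 181.0])]
top lid_far_edge [([0.6765, 0.0151, 0.1396], 0.98, [254.0, 143.0])]
top cup []
top selector_pointer [([0.501, 0.3224, 0.1072], 0.68, [171.0, 192.0])]
top off_mark [([0.4788, 0.3163, 0.0729], 0.87, [174.0, 199.0]), ([0.499, -0.4964, 0.0029], 0.59, [385.0, 195.0])]
top selector_grip [([0.5216, 0.3249, 0.1083], 0.6, [170.0, 187.0])]
```

View pics/w4.png

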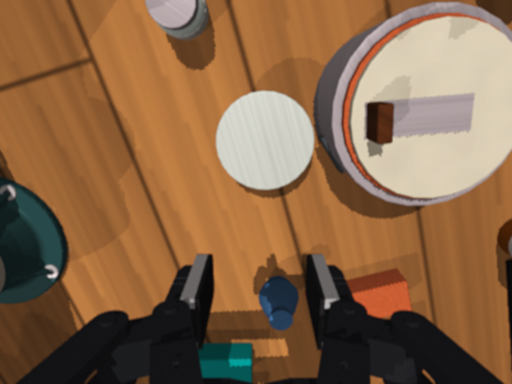

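```bash
python3 -m creep '[{"x":2,"y":0.4,"z":0,"ax":0,"ay":0,"az":0.5,"gripper":0.5},{"x":4,"y":0.85,"z":0,"ax":0,"ay":0,"az":0.5,"gripper":0.5},{"x":4.74,"y":0.85,"z":-1.2,"ax":0,"ay":0,"az":0.5,"gripper":0.5},{"x":4.74,"y":0.85,"z":-2.4,"ax":0,"ay":0,"az":0.5,"gripper":0.5},{"x":4.74,"y":0.85,"z":-2.4,"ax":0,"ay":0,"az":0.5,"gripper":0.5},{"x":4.74,"y":0.85,"z":-2.4,"ax":0,"ay":0,"az":0.5,"gripper":0.5}]'
cat >> h.py <<'E'
from scipy.spatial.transform import Rotation as Ro
def Rt(): q=r.read_state()['ee_rot']; return Ro.from_quat([q[1],q[2],q[3],q[0]])
def camtcp():
    e=r.read_state();P=np.array(r.get_calibration('wrist')['pose']); return Rt().as_matrix().T@(P[:3,3]-e['eef_pos'])
E
python3 - <<'E'
from h import *
f=r.grab_frame('wrist')
print('cam in tcp',camtcp(),r.read_state()['eef_pos'])
for t in ('lid','lid_handle','lid_far_edge'): print(t,[(np.round(d['at'],4).tolist(),round(d['score'],2),proj(d['at'],'wrist').tolist()) for d in r.tip_of(t,'wrist')[:2]])
g=r.regions_of('lid_handle','wrist')
u,v=proj([.537,.048,.181],'wrist').astype(int); print(u,v)
hsv=cv2.cvtColor(f,cv2.COLOR_RGB2HSV)
for y in range(v-30,v+60,6): print(y,[tuple(int(k) for k in f[y,x]) for x in range(u-24,u+25,8)])
E
```

```text
clock: 14.45
eef_pos: [0.5373, 0.0486, 0.2578]
ee_rot: [-0.0, 0.785, 0.619, -0.0]
contact_force: [-0.1, 0.2, 1.2]
width: 0.5
gripper_force: 0.0
cam in tcp [ 0.08259686  0.00074348 -0.15664269] [0.53790603 0.04859963 0.25957219]
lid [([0.5996, 0.0325, 0.1266], 0.64, [330.0, 185.0])]
lid_handle [([0.5356, 0.0488, 0.1653], 0.61, [254.0, 198.0])]
lid_far_edge [([0.6737, 0.0183, 0.1381], 0.66, [422.0, 185.0])]
256 205
175 [(173, 74, 38), (191, 179, 156), (172, 158, 144), (97, 87, 77), (84, 72, 63), (130, 119, 119), (128, 117, 118)]
181 [(171, 74, 39), (191, 178, 156), (168, 154, 136), (40, 21, 12), (41, 20, 8), (124, 113, 114), (123, 113, 114)]
187 [(170, 76, 41), (191, 178, 155), (152, 139, 119), (63, 31, 16), (69, 36, 17), (129, 117, 119), (128, 116, 117)]
193 [(173, 81, 48), (190, 177, 154), (163, 150, 129), (73, 36, 19), (70, 35, 17), (127, 116, 118), (131, 120, 121)]
199 [(169, 78, 46), (190, 177, 153), (166, 153, 132), (61, 31, 15), (71, 35, 17), (96, 87, 88), (129, 117, 119)]
205 [(148, 108, 101), (189, 177, 153), (171, 158, 136), (67, 34, 16), (61, 30, 16), (117, 106, 108), (138, 
[... 381 characters left out ...]
17), (144, 127, 126), (190, 177, 154), (90, 71, 57), (77, 59, 46), (140, 130, 112), (184, 173, 150)]
235 [(134, 84, 42), (144, 132, 134), (186, 174, 152), (185, 173, 151), (186, 175, 151), (185, 173, 151), (183, 171, 147)]
241 [(139, 89, 47), (143, 126, 124), (142, 123, 123), (187, 175, 152), (188, 175, 151), (185, 173, 150), (183, 172, 148)]
247 [(141, 90, 46), (132, 83, 42), (145, 132, 134), (178, 161, 139), (187, 174, 151), (184, 172, 150), (183, 172, 149)]
253 [(140, 88, 46), (133, 85, 44), (150, 102, 67), (144, 131, 134), (187, 174, 150), (187, 173, 151), (184, 173, 150)]
259 [(140, 89, 47), (134, 86, 45), (138, 87, 45), (138, 101, 76), (145, 132, 134), (188, 176, 153), (187, 174, 150)]
```

```bash
python3 - <<'E'
from h import *
f=r.grab_frame('wrist').astype(int)
m=(f[...,0]<95)&(f[...,0]>1.5*f[...,2])&(f[...,0]>50); k=np.zeros_like(m);k[165:245,225:290]=1;m&=k
n,l,s,c=cv2.connectedComponentsWithStats(m.astype(np.uint8)); i=1+np.argmax(s[1:,4]); print(s[i],c[i])
ys,xs=np.where(l==i)
for y in range(ys.min(),ys.max()+1,4): print(y,xs[ys==y].min(),xs[ys==y].max(),end='; ')
W=np.array([ray(u,v,.181,'wrist')[:2] for u,v in zip(xs,ys)]).astype(np.float32)
(c0,sz,a)=cv2.minAreaRect(W*1000); print('\n',c0,sz,a)
E
```

```text
[248 183  19  46 756] [256.95899471 206.43253968]
183 248 248; 187 248 264; 191 248 265; 195 248 265; 199 248 265; 203 248 264; 207 249 264; 211 249 266; 215 249 266; 219 249 266; 223 249 266; 227 250 265; 
 (537.0905151367188, 47.44776153564453) (35.0964241027832, 12.841840744018555) 78.68077087402344
```

```bash
python3 -m creep '[{"x":0,"y":0,"z":0,"ax":0.5,"ay":1.5,"az":0,"gripper":0.5},{"x":0,"y":0,"z":0,"ax":0.9,"ay":3,"az":0,"gripper":0.5},{"x":0,"y":0,"z":0,"ax":0.9,"ay":3.9,"az":0,"gripper":0.5},{"x":0,"y":0,"z":0,"ax":0.9,"ay":3.9,"az":0,"gripper":0.5}]'
python3 -c "
from h import *
print(camtcp(),r.read_state()['joint_positions'].round(2), r.read_state()['eef_pos'])"
python3 -m creep '[{"x":0,"y":0,"z":0,"ax":-0.5,"ay":-1.5,"az":0,"gripper":0.5},{"x":0,"y":0,"z":0,"ax":-0.9,"ay":-3.0,"az":0,"gripper":0.5},{"x":0,"y":0,"z":0,"ax":-0.9,"ay":-3.9,"az":0,"gripper":0.5},{"x":0,"y":0,"z":0,"ax":-0.9,"ay":-3.9,"az":0,"gripper":0.5}]'
```

```text
clock: 15.15
eef_pos: [0.539, 0.0481, 0.2554]
ee_rot: [-0.137, 0.773, 0.609, -0.11]
contact_force: [0.5, 0.3, -0.6]
width: 0.5
gripper_force: 0.0
[ 0.08259574  0.00055563 -0.15683775] [-0.05  0.32  1.06  0.07  2.1   0.21] [0.53901357 0.04813253 0.25542146]
clock: 15.55
eef_pos: [0.5358, 0.0494, 0.2609]
ee_rot: [0.002, 0.785, 0.62, 0.003]
contact_force: [0.3, -0.1, 0.6]
width: 0.5
gripper_force: 0.0
```

```bash
python3 -m creep '[{"x":0,"y":-0.04,"z":-1.5,"ax":0,"ay":0,"az":0.3,"gripper":0.5},{"x":0,"y":-0.04,"z":-3,"ax":0,"ay":0,"az":0.3,"gripper":0.5},{"x":0,"y":-0.04,"z":-4.2,"ax":0,"ay":0,"az":0.3,"gripper":0.5},{"x":0,"y":-0.04,"z":-4.9,"ax":0,"ay":0,"az":0.3,"gripper":0.5},{"x":0,"y":-0.04,"z":-4.9,"ax":0,"ay":0,"az":0.3,"gripper":0.5},{"x":0,"y":-0.04,"z":-4.9,"ax":0,"ay":0,"az":0.3,"gripper":0.5}]'
```

```text
clock: 16.15
eef_pos: [0.5379, 0.0476, 0.1356]
ee_rot: [0.0, 0.777, 0.63, 0.0]
contact_force: [-0.4, 0.1, -0.4]
width: 0.497
gripper_force: 0.0
```

```bash
python3 -m creep '[{"x":0,"y":0,"z":0,"ax":0,"ay":0,"az":0,"gripper":0.3},{"x":0,"y":0,"z":0,"ax":0,"ay":0,"az":0,"gripper":0},{"x":0,"y":0,"z":0,"ax":0,"ay":0,"az":0,"gripper":0},{"x":0,"y":0,"z":0,"ax":0,"ay":0,"az":0,"gripper":0},{"x":0,"y":0,"z":0,"ax":0,"ay":0,"az":0,"gripper":0}]'
python3 - <<'E'
from h import *
T=r.read_state()['eef_pos'];print(T)
a=np.radians(-12);P=np.array([.537,.0475,.135])+.145*np.array([np.cos(a),np.sin(a),0])
y=np.array([-np.sin(a),np.cos(a),0])
for d in (0,5,10,15,20,21.5):
    R=Ro.from_rotvec(y*np.radians(d)); print(d,((R.apply(T-P)-(T-P))/.025).round(2),(y*d/5).round(2))
E
```

```text
clock: 16.65
eef_pos: [0.5381, 0.0477, 0.1362]
ee_rot: [0.001, 0.777, 0.63, 0.001]
contact_force: [-0.2, 0.7, 4.5]
width: 0.157
gripper_force: 59.7
[0.53810736 0.04770558 0.13616327]
0 [0. 0. 0.] [0. 0. 0.]
5 [ 0.03 -0.01  0.5 ] [0.21 0.98 0.  ]
10 [ 0.09 -0.02  1.  ] [0.42 1.96 0.  ]
15 [ 0.2  -0.04  1.49] [0.62 2.93 0.  ]
20 [ 0.36 -0.08  1.97] [0.83 3.91 0.  ]
21.5 [ 0.41 -0.09  2.11] [0.89 4.21 0.  ]
```

```bash
python3 -m creep '[{"x":0.03,"y":-0.01,"z":0.49,"ax":0.21,"ay":0.98,"az":0,"gripper":0},{"x":0.09,"y":-0.02,"z":0.98,"ax":0.42,"ay":1.96,"az":0,"gripper":0},{"x":0.09,"y":-0.02,"z":0.98,"ax":0.42,"ay":1.96,"az":0,"gripper":0}]'
python3 -m creep '[{"x":0.11,"y":-0.02,"z":0.49,"ax":0.2,"ay":0.97,"az":0,"gripper":0},{"x":0.27,"y":-0.06,"z":0.97,"ax":0.41,"ay":1.95,"az":0,"gripper":0},{"x":0.3,"y":-0.06,"z":1.07,"ax":0.45,"ay":2.15,"az":0,"gripper":0},{"x":0.3,"y":-0.06,"z":1.07,"ax":0.45,"ay":2.15,"az":0,"gripper":0},{"x":0.3,"y":-0.06,"z":1.07,"ax":0.45,"ay":2.15,"az":0,"gripper":0}]'
python3 - <<'E'
from h import *
r.grab_frame('top'); 
for cam in('top','scene'):
  if cam=='scene': save('scene','s5.png',(220,120,360,260),3)
  for t in ('lid','lid_handle','lid_far_edge','cup'): print(t,[(np.round(d['at'],4).tolist(),round(d['score'],2)) for d in r.tip_of(t,cam)[:2]])
R=Rt().as_matrix();print(np.degrees(np.arccos(-R[2,2])),R[:,2])
E
```

```text
clock: 16.95
eef_pos: [0.5421, 0.0466, 0.1602]
ee_rot: [-0.067, 0.774, 0.627, -0.054]
contact_force: [0.3, 0.0, 1.9]
width: 0.153
gripper_force: 59.7
clock: 17.45
eef_pos: [0.5484, 0.0453, 0.1863]
ee_rot: [-0.14, 0.764, 0.619, -0.113]
contact_force: [2.7, -1.3, 2.7]
width: 0.153
gripper_force: 60.3
lid [([0.6061, 0.0292, 0.1587], 0.65), ([0.502, 0.322, 0.1074], 0.64)]
lid_handle [([0.3775, 0.213, 0.0001], 0.69), ([0.5214, 0.3259, -0.0031], 0.49)]
lid_far_edge []
cup [([0.5213, 0.3273, 0.1088], 0.72), ([0.7606, 0.1685, 0.0004], 0.35)]
lid []
lid_handle [([0.5602, 0.0428, 0.2142], 0.75)]
lid_far_edge [([0.6823, 0.0141, 0.1365], 0.82)]
cup []
20.938787879115715 [-0.3496126   0.07405809 -0.93396276]
```

```bash
python3 -m creep '[{"x":0,"y":0,"z":1,"ax":0,"ay":0,"az":0,"gripper":0},{"x":0,"y":0,"z":2.5,"ax":0,"ay":0,"az":0,"gripper":0},{"x":0,"y":0,"z":4,"ax":0,"ay":0,"az":0,"gripper":0},{"x":0,"y":0,"z":4.5,"ax":-0.25,"ay":-1.17,"az":0,"gripper":0},{"x":0,"y":0,"z":4.5,"ax":-0.5,"ay":-2.35,"az":0,"gripper":0},{"x":0,"y":0,"z":4.5,"ax":-0.75,"ay":-3.52,"az":0,"gripper":0},{"x":0,"y":0,"z":4.5,"ax":-0.87,"ay":-4.11,"az":0,"gripper":0},{"x":0,"y":0,"z":4.5,"ax":-0.87,"ay":-4.11,"az":0,"gripper":0}]'
python3 - <<'E'
from h import *
f=r.grab_frame('top').astype(int)
m=(f[...,0]>130)&(f[...,0]>2.1*f[...,1])&(f[...,1]<110); k=np.zeros_like(m);k[165:225,305:365]=1;m&=k
ys,xs=np.where(m); W=np.array([ray(u,v,.04,'top')[:2] for u,v in zip(xs,ys)]).astype(np.float32)*1000
print(len(xs),W.mean(0),cv2.minAreaRect(W))
print([(np.round(d['at'],4).tolist(),round(d['score'],2)) for d in r.tip_of('lid_rest','top')])
for t in('lid','lid_handle','wheel','cup'): print(t,[(np.round(d['at'],4).tolist(),round(d['score'],2)) for d in r.tip_of(t,'top')])
print(r.read_state()['eef_pos'],r.read_state()['ee_rot'])
E
```

```text
clock: 18.75
eef_pos: [0.5443, 0.0468, 0.2981]
ee_rot: [-0.002, 0.776, 0.63, -0.002]
contact_force: [-0.8, -0.4, -1.1]
width: 0.155
gripper_force: 59.5<stdin>:5: RuntimeWarning: Mean of empty slice.
  ret = ret.dtype.type(ret / rcount)
Traceback (most recent call last):
cv2.error: OpenCV(4.12.0) /io/opencv/modules/imgproc/src/convhull.cpp:143: error: (-215:Assertion failed) total >= 0 && (depth == CV_32F || depth == CV_32S) in function 'convexHull'
```

```bash
python3 - <<'E'
from h import *
f=cv2.imread('pics/b.png')[:,:,::-1].astype(int); print(f[195,320],f[195,344],f[195,332])
m=(f[...,0]>130)&(f[...,1]<.55*f[...,0])&(f[...,2]<.38*f[...,0]); k=np.zeros_like(m);k[165:225,305:365]=1;m&=k
ys,xs=np.where(m); W=np.array([ray(u,v,.04,'top')[:2] for u,v in zip(xs,ys)]).astype(np.float32)*1000
if len(xs): print(len(xs),W.mean(0),cv2.minAreaRect(W))
r.grab_frame('top')
for t in('lid_rest','lid','lid_handle','wheel','cup'): print(t,[(np.round(d['at'],4).tolist(),round(d['score'],2)) for d in r.tip_of(t,'top')])
E
```

```text
[221 137  80] [206 125  74] [186 143  88]
5 [ 529.9149  -302.76718] ((534.576416015625, -302.88616943359375), (3.49879264831543e-05, 46.468692779541016), 88.53741455078125)
lid_rest [([0.502, -0.2862, -0.0008], 0.8), ([0.2257, -0.337, 0.0001], 0.64)]
lid [([0.7641, 0.1703, -0.0005], 0.68)]
lid_handle [([0.5469, 0.0477, 0.325], 0.93)]
wheel [([0.4312, 0.0438, -0.003], 0.7)]
cup [([0.3789, 0.2092, -0.001], 0.49)]
```

```bash
python3 -m creep '[{"x":-0.5,"y":-1.6,"z":0,"ax":0,"ay":0,"az":0,"gripper":0},{"x":-1.1,"y":-3.3,"z":0,"ax":0,"ay":0,"az":0,"gripper":0},{"x":-1.7,"y":-5,"z":0,"ax":0,"ay":0,"az":0,"gripper":0},{"x":-2.3,"y":-6.7,"z":0,"ax":0,"ay":0,"az":0,"gripper":0},{"x":-2.9,"y":-8.4,"z":0,"ax":0,"ay":0,"az":0,"gripper":0},{"x":-3.5,"y":-10.1,"z":0,"ax":0,"ay":0,"az":0,"gripper":0},{"x":-4.1,"y":-11.8,"z":0,"ax":0,"ay":0,"az":0,"gripper":0},{"x":-4.32,"y":-12.84,"z":0,"ax":0,"ay":0,"az":0,"gripper":0}]'
python3 -m creep '[{"x":0,"y":0,"z":-1.3,"ax":0,"ay":0,"az":0,"gripper":0},{"x":0,"y":0,"z":-2.6,"ax":0,"ay":0,"az":0,"gripper":0},{"x":0,"y":0,"z":-3.9,"ax":0,"ay":0,"az":0,"gripper":0},{"x":0,"y":0,"z":-5.2,"ax":0,"ay":0,"az":0,"gripper":0},{"x":0,"y":0,"z":-6.4,"ax":0,"ay":0,"az":0,"gripper":0},{"x":0,"y":0,"z":-6.4,"ax":0,"ay":0,"az":0,"gripper":0},{"x":0,"y":0,"z":-6.4,"ax":0,"ay":0,"az":0,"gripper":0}]'
python3 - <<'E'
from h import *
g=r.read_state();print(g['eef_pos'],g['ee_rot'])
for cam in('wrist','scene'):
  r.grab_frame(cam)
  for t in('lid_rest','lid','lid_handle','lid_far_edge'): print(t,[(np.round(d['at'],4).tolist(),round(d['score'],2)) for d in r.tip_of(t,cam)])
E
```

```text
clock: 19.9
eef_pos: [0.4379, -0.2785, 0.2987]
ee_rot: [-0.0, 0.778, 0.628, -0.001]
contact_force: [0.5, 0.7, -1.8]
width: 0.155
gripper_force: 59.5
clock: 20.6
eef_pos: [0.4394, -0.2755, 0.1389]
ee_rot: [-0.001, 0.777, 0.63, -0.0]
contact_force: [-0.1, -0.0, -0.8]
width: 0.153
gripper_force: 59.6
[ 0.43936112 -0.27546975  0.13892832] [-6.87516648e-04  7.76936465e-01  6.29578620e-01 -1.33482833e-04]
lid_rest [([0.2261, -0.3383, 0.0041], 0.73)]
lid [([0.5001, -0.2873, 0.1314], 0.8)]
lid_handle [([0.438, -0.2767, 0.168], 0.57)]
lid_far_edge [([0.3849, -0.1961, -0.0001], 0.28)]
lid_rest [([0.2263, -0.3359, 0.0027], 0.86), ([0.4993, -0.2887, 0.0023], 0.74)]
lid [([0.5047, -0.2879, 0.133], 0.65)]
lid_handle [([0.439, -0.2763, 0.1711], 0.92)]
lid_far_edge [([0.5835, -0.3097, 0.1398], 0.97)]
```

```bash
python3 -m creep '[{"x":0,"y":0,"z":-1.2,"ax":0,"ay":0,"az":0,"gripper":0},{"x":0,"y":0,"z":-2.3,"ax":0,"ay":0,"az":0,"gripper":0},{"x":0,"y":0,"z":-3.1,"ax":0,"ay":0,"az":0,"gripper":0},{"x":0,"y":0,"z":-3.4,"ax":0,"ay":0,"az":0,"gripper":0},{"x":0,"y":0,"z":-3.5,"ax":0,"ay":0,"az":0,"gripper":0},{"x":0,"y":0,"z":-3.55,"ax":0,"ay":0,"az":0,"gripper":0},{"x":0,"y":0,"z":-3.6,"ax":0,"ay":0,"az":0,"gripper":0},{"x":0,"y":0,"z":-3.6,"ax":0,"ay":0,"az":0,"gripper":0}]'
```

```text
clock: 21.9
eef_pos: [0.44, -0.2758, 0.0501]
ee_rot: [0.001, 0.777, 0.63, 0.0]
contact_force: [0.4, -0.3, -2.0]
width: 0.155
gripper_force: 59.5
```

```bash
for i in 1 2 3; do python3 -m creep '[{"x":0,"y":0,"z":-0.04,"ax":0,"ay":0,"az":0,"gripper":0},{"x":0,"y":0,"z":-0.04,"ax":0,"ay":0,"az":0,"gripper":0}]' | egrep 'eef|contact'; done
```

```text
eef_pos: [0.44, -0.2758, 0.0492]
contact_force: [-1.1, -0.4, 2.2]
eef_pos: [0.44, -0.2758, 0.0491]
contact_force: [-2.9, 1.5, 7.5]
eef_pos: [0.44, -0.2759, 0.0491]
contact_force: [-4.5, 2.7, 12.0]
```

```bash
python3 -m creep '[{"x":0,"y":0,"z":0.08,"ax":0,"ay":0,"az":0,"gripper":0},{"x":0,"y":0,"z":0.08,"ax":0,"ay":0,"az":0,"gripper":0.4},{"x":0,"y":0,"z":0.08,"ax":0,"ay":0,"az":0,"gripper":0.4},{"x":0,"y":0,"z":0.08,"ax":0,"ay":0,"az":0,"gripper":0.4},{"x":0,"y":0,"z":0.08,"ax":0,"ay":0,"az":0,"gripper":0.4},{"x":0,"y":0,"z":0.6,"ax":0,"ay":0,"az":0,"gripper":0.4},{"x":0,"y":0,"z":2,"ax":0,"ay":0,"az":0,"gripper":0.4},{"x":0,"y":0,"z":4,"ax":0,"ay":0,"az":0,"gripper":0.4}]'
python3 -m creep '[{"x":0,"y":0,"z":2,"ax":0,"ay":0,"az":0,"gripper":1},{"x":0,"y":0,"z":4,"ax":0,"ay":0,"az":0,"gripper":1},{"x":0,"y":0,"z":6,"ax":0,"ay":0,"az":0,"gripper":1},{"x":0.5,"y":2,"z":7,"ax":0,"ay":0,"az":0,"gripper":1},{"x":1,"y":4,"z":7,"ax":0,"ay":0,"az":0,"gripper":1},{"x":1.5,"y":6,"z":7,"ax":0,"ay":0,"az":0,"gripper":1},{"x":2,"y":8,"z":7,"ax":0,"ay":0,"az":0,"gripper":1},{"x":2.5,"y":10,"z":7,"ax":0,"ay":0,"az":0,"gripper":1}]'
python3 - <<'E'
from h import *
r.grab_frame('wrist')
print(r.read_state()['eef_pos'])
for cam in('wrist','scene','top'):
  if cam!='wrist': r.grab_frame(cam)
  for t in('kiln','cup','lid','lid_far_edge','lid_handle','wheel','lid_rest'): print(cam,t,[(np.round(d['at'],4).tolist(),round(d['score'],2)) for d in r.tip_of(t,cam)[:2]])
E
```

```text
clock: 23.3
eef_pos: [0.4377, -0.274, 0.1446]
ee_rot: [-0.003, 0.777, 0.63, -0.001]
contact_force: [1.4, -1.3, 0.5]
width: 0.4
gripper_force: 0.0
clock: 24.1
eef_pos: [0.4988, -0.0358, 0.3225]
ee_rot: [0.001, 0.777, 0.629, 0.001]
contact_force: [0.4, -1.5, -0.3]
width: 1.003
gripper_force: 0.0
[ 0.49994201 -0.02801928  0.32220469]
wrist kiln [([0.5995, 0.0358, -0.0015], 0.82), ([0.498, -0.2891, 0.0426], 0.19)]
wrist cup [([0.5966, 0.0251, 0.0547], 0.96), ([0.387, -0.1982, 0.0008], 0.25)]
wrist lid [([0.5001, -0.2907, 0.0434], 0.91)]
wrist lid_far_edge [([0.4403, -0.2738, 0.0743], 0.67), ([0.5803, -0.3047, 0.0478], 0.57)]
wrist lid_handle [([0.4418, -0.2756, 0.0756], 0.68)]
wrist wheel [([0.4314, 0.0405, -0.0021], 0.94)]
wrist lid_rest [([0.2274, -0.336, 0.0019], 0.64)]
scene kiln []
scene cup [([0.5997, 0.0259, 0.0579], 0.73)]
scene lid [([0.5015, -0.2943, 0.0406], 0.79), ([0.5146, 0.3259, -0.0027], 0.64)]
scene lid_far_edge [([0.5813, -0.3087, 0.0484], 0.56), ([0.4396, -0.2748, 0.0782], 0.38)]
scene lid_handle [([0.4409, -0.2717, 0.0786], 0.86)]
scene wheel [([0.4323, 0.0384, 0.0039], 0.77), ([0.4963, 0.3207, 0.1114], 0.32)]
scene lid_rest [([0.2265, -0.3371, 0.003], 0.92), ([0.5002, -0.2888, 0.0011], 0.79)]
top kiln [([0.5941, 0.0366, 0.0005], 0.63), ([0.519, 0.328, 0.107], 0.59)]
top cup []
top lid [([0.5034, -0.2909, 0.0386], 0.7), ([0.581, -0.3078, 0.053], 0.32)]
top lid_far_edge [([0.5794, -0.3081, 0.0533], 0.67), ([0.7572, -0.2073, 0.0025], 0.15)]
top lid_handle [([0.4413, -0.2741, 0.0758], 0.57), ([0.5929, 0.037, -0.0004], 0.53)]
top wheel [([0.4298, 0.0447, -0.0034], 0.8), ([0.5005, -0.4976, 0.002], 0.37)]
top lid_rest [([0.2233, -0.3396, 0.0007], 0.83)]
```

```bash
python3 -m creep '[{"x":1.5,"y":1,"z":0,"ax":0,"ay":0,"az":0,"gripper":0.8},{"x":3,"y":2.14,"z":0,"ax":0,"ay":0,"az":0,"gripper":0.8},{"x":3.92,"y":2.14,"z":-1,"ax":0,"ay":0,"az":0,"gripper":0.8},{"x":3.92,"y":2.14,"z":-2.4,"ax":0,"ay":0,"az":0,"gripper":0.8},{"x":3.92,"y":2.14,"z":-2.4,"ax":0,"ay":0,"az":0,"gripper":0.8},{"x":3.92,"y":2.14,"z":-2.4,"ax":0,"ay":0,"az":0,"gripper":0.8}]'
python3 - <<'E'
from h import *
for k in range(2):
  save('wrist','w6.png'); print(r.read_state()['eef_pos'])
  for t in('kiln','cup'): print(t,[(np.round(d['at'],4).tolist(),round(d['score'],2),proj(d['at'],'wrist')) for d in r.tip_of(t,'wrist')[:2]])
d=r.regions_of('cup','wrist')[0]; ys,xs=np.where(d['region']); print(d['score'],xs.min(),xs.max(),ys.min(),ys.max())
for z in(.122,.1): print(z,proj([.598,.0255,z],'wrist'))
ca=np.array([np.cos(np.radians(-12)),np.sin(np.radians(-12)),0])*.023
print([proj(np.array([.598,.0255,.122])+s*ca,'wrist') for s in(-1,1)])
E
```

```text
clock: 25.9
eef_pos: [0.5963, 0.0158, 0.2605]
ee_rot: [-0.001, 0.777, 0.63, -0.001]
contact_force: [0.1, -0.4, 0.9]
width: 0.801
gripper_force: 0.0
[0.59711946 0.01564863 0.2629813 ]
kiln [([0.5966, 0.0351, -0.0018], 0.73, array([254., 139.])), ([0.5971, 0.0294, 0.0516], 0.57, array([255., 152.]))]
cup [([0.5943, 0.0236, 0.0544], 0.74, array([253., 158.]))]
[0.59765793 0.0154975  0.26465041]
kiln [([0.5955, 0.0346, -0.0023], 0.92, array([253., 140.]))]
cup [([0.5979, 0.0243, 0.0528], 0.93, array([257., 156.])), ([0.4314, 0.0426, -0.0018], 0.61, array([123., 161.]))]
0.84 232 281 139 192
0.122 [256. 171.]
0.1 [257. 165.]
[array([231., 170.]), array([282., 171.])]
```

View pics/w6.png

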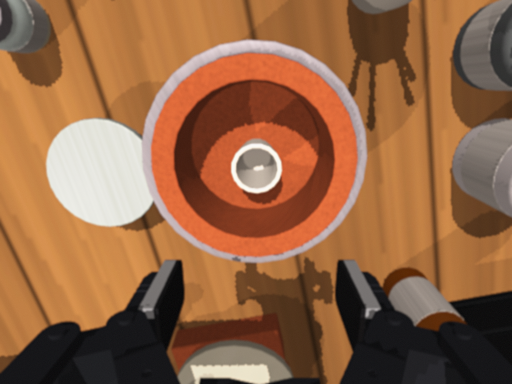

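The picture shows the open chamber with the cup's rim ring centred at (256,167), clear of the walls, so it is well within finger reach.

```bash
python3 -m creep '[{"x":0,"y":0.46,"z":0,"ax":0,"ay":0,"az":0,"gripper":0.8},{"x":0,"y":0.46,"z":-1.5,"ax":0,"ay":0,"az":0,"gripper":0.8},{"x":0,"y":0.46,"z":-3,"ax":0,"ay":0,"az":0,"gripper":0.8},{"x":0,"y":0.46,"z":-4.5,"ax":0,"ay":0,"az":0,"gripper":0.8},{"x":0,"y":0.46,"z":-4.5,"ax":0,"ay":0,"az":0,"gripper":0.8}]'
python3 -m creep '[{"x":0,"y":0,"z":-1,"ax":0,"ay":0,"az":0,"gripper":0.8},{"x":0,"y":0,"z":-2,"ax":0,"ay":0,"az":0,"gripper":0.8},{"x":0,"y":0,"z":-3,"ax":0,"ay":0,"az":0,"gripper":0.8},{"x":0,"y":0,"z":-3.25,"ax":0,"ay":0,"az":0,"gripper":0.8},{"x":0,"y":0,"z":-3.25,"ax":0,"ay":0,"az":0,"gripper":0.8}]'
```

```text
clock: 26.75
eef_pos: [0.5925, 0.0283, 0.1414]
ee_rot: [-0.005, 0.777, 0.63, -0.005]
contact_force: [-0.1, 0.5, -0.2]
width: 0.803
gripper_force: 0.0
clock: 27.25
eef_pos: [0.5971, 0.0276, 0.0679]
ee_rot: [-0.0, 0.777, 0.63, 0.0]
contact_force: [-0.5, -0.6, 0.3]
width: 0.796
gripper_force: 0.0
```

```bash
python3 -m creep '[{"x":0,"y":0,"z":0,"ax":0,"ay":0,"az":0,"gripper":0.65},{"x":0,"y":0,"z":0,"ax":0,"ay":0,"az":0,"gripper":0.5},{"x":0,"y":0,"z":0,"ax":0,"ay":0,"az":0,"gripper":0.3},{"x":0,"y":0,"z":0,"ax":0,"ay":0,"az":0,"gripper":0.3},{"x":0,"y":0,"z":0,"ax":0,"ay":0,"az":0,"gripper":0.3},{"x":0,"y":0,"z":0,"ax":0,"ay":0,"az":0,"gripper":0.3}]'
```

```text
clock: 27.85
eef_pos: [0.5985, 0.0273, 0.0703]
ee_rot: [0.002, 0.777, 0.63, 0.002]
contact_force: [-0.8, -0.1, 5.8]
width: 0.503
gripper_force: 60.7
```

```bash
python3 -m creep '[{"x":0,"y":0,"z":0.6,"ax":0,"ay":0,"az":0,"gripper":0.3},{"x":0,"y":0,"z":1.6,"ax":0,"ay":0,"az":0,"gripper":0.3},{"x":0,"y":0,"z":3,"ax":0,"ay":0,"az":0,"gripper":0.3},{"x":0,"y":0,"z":4.5,"ax":0,"ay":0,"az":0,"gripper":0.3},{"x":0,"y":0,"z":4.8,"ax":0,"ay":0,"az":0,"gripper":0.3},{"x":-1.2,"y":0.1,"z":4.8,"ax":0,"ay":0,"az":0,"gripper":0.3},{"x":-2.7,"y":0.3,"z":4.8,"ax":0,"ay":0,"az":0,"gripper":0.3}]'
python3 -m creep '[{"x":-1.5,"y":0.15,"z":0,"ax":0,"ay":0,"az":0,"gripper":0.3},{"x":-3,"y":0.3,"z":0,"ax":0,"ay":0,"az":0,"gripper":0.3},{"x":-3.96,"y":0.3,"z":0,"ax":0,"ay":0,"az":0,"gripper":0.3},{"x":-3.96,"y":0.3,"z":0,"ax":0,"ay":0,"az":0,"gripper":0.3},{"x":-3.96,"y":0.3,"z":-1,"ax":0,"ay":0,"az":0,"gripper":0.3},{"x":-3.96,"y":0.3,"z":-2.4,"ax":0,"ay":0,"az":0,"gripper":0.3},{"x":-3.96,"y":0.3,"z":-3,"ax":0,"ay":0,"az":0,"gripper":0.3},{"x":-3.96,"y":0.3,"z":-3,"ax":0,"ay":0,"az":0,"gripper":0.3}]'
python3 - <<'E'
from h import *
for cam in('wrist','scene','top'):
  r.grab_frame(cam); print(r.read_state()['eef_pos'])
  for t in('cup','wheel'): print(cam,t,[(np.round(d['at'],4).tolist(),round(d['score'],2),proj(d['at'],cam)) for d in r.tip_of(t,cam)[:2]])
E
```

```text
clock: 28.55
eef_pos: [0.529, 0.0344, 0.1866]
ee_rot: [-0.0, 0.777, 0.629, -0.0]
contact_force: [-0.9, -0.2, -1.7]
width: 0.503
gripper_force: 61.4
clock: 29.35
eef_pos: [0.4281, 0.0422, 0.1087]
ee_rot: [-0.002, 0.777, 0.63, -0.003]
contact_force: [0.3, 0.2, -0.9]
width: 0.506
gripper_force: 61.6
[0.42951854 0.04225206 0.11074811]
wrist cup [([0.4272, 0.0414, 0.0913], 0.97, array([252., 240.]))]
wrist wheel [([0.4331, 0.0401, 0.0015], 0.61, array([261., 193.]))]
[0.43148975 0.04219427 0.11360863]
scene cup [([0.4308, 0.0412, 0.1031], 0.55, array([253., 178.]))]
scene wheel [([0.4298, 0.0397, 0.0001], 0.67, array([252., 199.]))]
[0.4312675  0.04223097 0.11358035]
top cup []
top wheel [([0.4297, 0.0435, 0.0007], 0.5, array([247., 213.]))]
```

```bash
python3 -m creep '[{"x":0,"y":0,"z":-0.7,"ax":0,"ay":0,"az":0,"gripper":0.3},{"x":0,"y":0,"z":-1.3,"ax":0,"ay":0,"az":0,"gripper":0.3},{"x":0,"y":0,"z":-1.5,"ax":0,"ay":0,"az":0,"gripper":0.3},{"x":0,"y":0,"z":-1.6,"ax":0,"ay":0,"az":0,"gripper":0.3},{"x":0,"y":0,"z":-1.65,"ax":0,"ay":0,"az":0,"gripper":0.3},{"x":0,"y":0,"z":-1.65,"ax":0,"ay":0,"az":0,"gripper":0.3}]'
for i in 1 2 3; do python3 -m creep '[{"x":0,"y":0,"z":-0.04,"ax":0,"ay":0,"az":0,"gripper":0.3},{"x":0,"y":0,"z":-0.04,"ax":0,"ay":0,"az":0,"gripper":0.3}]' | egrep 'eef|contact'; done
```

```text
clock: 30.4
eef_pos: [0.4294, 0.0424, 0.0743]
ee_rot: [-0.001, 0.777, 0.63, -0.001]
contact_force: [-10.1, 0.7, 15.3]
width: 0.509
gripper_force: 62.9
eef_pos: [0.4294, 0.0424, 0.0742]
contact_force: [-11.3, 0.3, 18.7]
eef_pos: [0.4295, 0.0424, 0.0742]
contact_force: [-14.7, 0.5, 23.5]
eef_pos: [0.4295, 0.0425, 0.0741]
contact_force: [-17.0, 0.2, 28.8]
```

```bash
python3 -m creep '[{"x":0,"y":0,"z":0.13,"ax":0,"ay":0,"az":0,"gripper":0.3},{"x":0,"y":0,"z":0.13,"ax":0,"ay":0,"az":0,"gripper":0.3}]'
python3 - <<'E'
from h import *
print(r.read_state()['contact_force'],r.read_state()['eef_pos'])
a=save('wrist','w7.png'); 
for t in('cup','wheel'): print(t,[(np.round(d['at'],4).tolist(),round(d['score'],2)) for d in r.tip_of(t,'wrist')[:2]])
b=save('scene','s7.png',(210,120,330,230))
for t in('cup','wheel'): print(t,[(np.round(d['at'],4).tolist(),round(d['score'],2)) for d in r.tip_of(t,'scene')[:2]])
b=cv2.resize(b,None,fx=3.3,fy=3.3,interpolation=cv2.INTER_CUBIC); a=a[60:,130:390]; a=cv2.resize(a,(int(a.shape[1]*363/a.shape[0]),363))
cv2.imwrite('pics/c7.png',np.hstack([b,a]))
E
```

```text
clock: 31.2
eef_pos: [0.4318, 0.0423, 0.0742]
ee_rot: [0.001, 0.777, 0.63, 0.002]
contact_force: [-2.7, 0.0, 11.3]
width: 0.503
gripper_force: 62.5
[-2.66235922  0.0491291  11.25601162] [0.43181231 0.04231616 0.07419386]
cup [([0.4308, 0.0377, 0.057], 0.84)]
wheel [([0.4336, 0.0408, -0.0023], 0.58)]
cup [([0.4325, 0.0402, 0.062], 0.52)]
wheel [([0.4302, 0.0374, -0.0005], 0.68)]
```

View pics/c7.png

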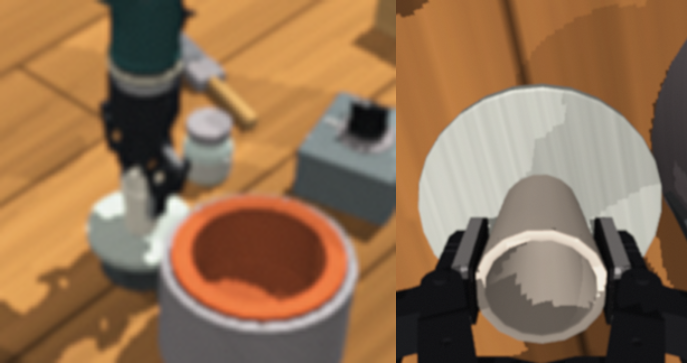

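The cup stands upright at about the middle of the wheel head (wrist half of the picture), with the fingers clear of the kiln. Now I'll release it.

```bash
python3 -m creep '[{"x":0,"y":0,"z":0.08,"ax":0,"ay":0,"az":0,"gripper":0.3},{"x":0,"y":0,"z":0.08,"ax":0,"ay":0,"az":0,"gripper":0.55},{"x":0,"y":0,"z":0.08,"ax":0,"ay":0,"az":0,"gripper":0.68},{"x":0,"y":0,"z":0.08,"ax":0,"ay":0,"az":0,"gripper":0.68},{"x":0,"y":0,"z":0.08,"ax":0,"ay":0,"az":0,"gripper":0.68},{"x":0,"y":0,"z":0.8,"ax":0,"ay":0,"az":0,"gripper":0.68},{"x":0,"y":0,"z":2,"ax":0,"ay":0,"az":0,"gripper":0.68},{"x":0,"y":0,"z":4,"ax":0,"ay":0,"az":0,"gripper":0.68}]'
python3 -m creep '[{"x":0,"y":0,"z":2,"ax":0,"ay":0,"az":0,"gripper":0.7},{"x":0,"y":-1,"z":4,"ax":0,"ay":0,"az":0,"gripper":0.7},{"x":-1,"y":-3,"z":5,"ax":0,"ay":0,"az":0,"gripper":0.7},{"x":-2,"y":-5,"z":5,"ax":0,"ay":0,"az":0,"gripper":0.7},{"x":-2,"y":-5,"z":5,"ax":0,"ay":0,"az":0,"gripper":0.7},{"x":-2,"y":-5,"z":5,"ax":0,"ay":0,"az":0,"gripper":0.7}]'
python3 - <<'E'
from h import *
for cam in('scene','top','wrist'):
  save(cam,'end_%s.png'%cam)
  for t in 'cup wheel lid lid_rest lid_handle lid_far_edge selector_grip selector_pointer off_mark paint_jar vase bottle brush_jar bowl beaker brush'.split():
    print(cam,t,[(np.round(d['at'],3).tolist(),round(d['score'],2)) for d in r.tip_of(t,cam)[:2] if d['score']>.4])
E
```

```text
clock: 32.3
eef_pos: [0.4278, 0.0423, 0.1687]
ee_rot: [-0.003, 0.777, 0.63, -0.003]
contact_force: [0.6, 0.2, -0.6]
width: 0.684
gripper_force: 0.0
clock: 32.9
eef_pos: [0.3797, -0.0847, 0.297]
ee_rot: [0.001, 0.778, 0.628, 0.0]
contact_force: [-0.5, -0.2, -0.5]
width: 0.705
gripper_force: 0.0
scene cup [([0.43, 0.042, 0.059], 0.73)]
scene wheel [([0.43, 0.037, 0.004], 0.64)]
scene lid [([0.503, -0.293, 0.038], 0.94), ([0.582, -0.31, 0.052], 0.69)]
scene lid_rest [([0.5, -0.295, 0.04], 0.72), ([0.228, -0.338, 0.003], 0.64)]
scene lid_handle [([0.439, -0.275, 0.079], 0.74)]
scene lid_far_edge [([0.583, -0.31, 0.051], 0.91)]
scene selector_grip [([0.517, 0.326, 0.108], 0.59)]
scene selector_pointer [([0.499, 0.32, 0.112], 0.42)]
scene off_mark [([0.475, 0.317, 0.073], 0.96)]
scene paint_jar [([0.379, 0.212, -0.001], 0.79)]
scene vase [([0.384, -0.194, 0.003], 0.64), ([0.582, -0.308, 0.051], 0.56)]
scene bottle [([0.756, -0.206, -0.002], 0.62), ([0.494, 0.32, 0.111], 0.6)]
scene brush_jar [([0.759, 0.174, 0.002], 0.92)]
scene bowl [([0.493, -0.494, 0.001], 0.83)]
scene beaker [([0.543, 
[... 816 characters left out ...]
 0.91)]
top beaker [([0.545, 0.479, -0.0], 0.87)]
top brush [([0.267, 0.335, 0.001], 0.67)]
wrist cup [([0.43, 0.042, 0.058], 0.56), ([0.384, -0.196, 0.003], 0.47)]
wrist wheel [([0.433, 0.043, -0.001], 0.89)]
wrist lid [([0.5, -0.288, 0.044], 0.91)]
wrist lid_rest [([0.226, -0.336, 0.002], 0.8), ([0.598, 0.035, -0.002], 0.64)]
wrist lid_handle [([0.439, -0.276, 0.077], 0.96)]
wrist lid_far_edge [([0.581, -0.306, 0.049], 0.93)]
wrist selector_grip []
wrist selector_pointer [([0.434, 0.038, 0.058], 0.46)]
wrist off_mark []
wrist paint_jar []
wrist vase [([0.383, -0.198, 0.0], 0.83), ([0.596, 0.033, -0.002], 0.56)]
wrist bottle []
wrist brush_jar []
wrist bowl []
wrist beaker []
wrist brush []
```

View pics/end_top.png

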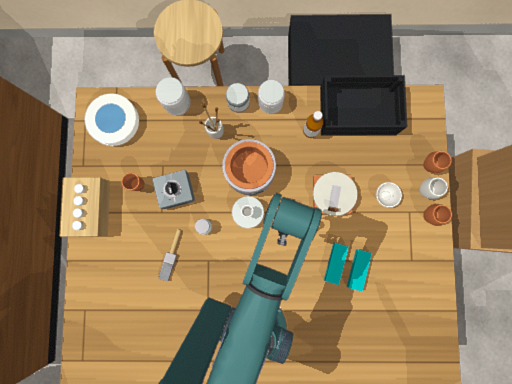

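The lid lies centred on the red bricks (335,193), the cup stands mid-wheel (248,211), and everything else is where it was.

```bash
python3 -c "
from plant import r
print(r.hand_in())"
```

```text
the job is handed in; nothing more can be done
None
```

The job is handed in: the knob is at the off mark and released, the lid lies flat and handle up in the middle of the red bricks, and the cup stands upright in the middle of the wheel, with everything else where it was (about 35 s of the 67 s used).

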